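# Third hand for fitting a drawer front

### The arm

A 7-joint arm with a two-finger parallel gripper is mounted at the origin on the work surface. World frame = base frame: x ahead of the robot, y to its left, z up, the work surface at z = 0. Lengths are in m, angles in rad, forces in N, time in s.
With the tool pointing down it reaches from about 0.4 to 0.875 m from the base axis. Payload 19.3 kg.
Tool frame: the origin (TCP) lies at the very end of the fingers, on their centre line; the grasp point (between the pads) lies 19 mm behind it; z points along the fingers, y is the direction in which the jaws open and shut (so a half turn about z gives the same grasp; the last joint's range is limited). The gripper opens to 85 mm and grips with 20 to 120 N. Pads are 22 mm wide; open, the fingers measure 114 mm over their backs; the gripper's body (76 mm by 85 mm) begins 54 mm behind the grasp point. The pads swing forward as they close: fully open they stand 13 mm farther back than shut.
Start: joints at [-1.246, 0.521, -0.036, 1.599, 0.021, 1.021, -0.113], TCP at [0.24, 0.577, 0.231] pointing down, gripper open.
Joint ranges: [-2.91, 2.91], [-0.3, 2.13], [-1.5, 1.42], [0.17, 2.43], [-1.26, 4.41], [0.16, 1.93], [-2.52, 2.52]. Speed limits (rad/s): [1.89, 1.89, 2.39, 2.39, 3.01, 3.01, 3.01].

### API

Orientations are given as [roll, pitch, yaw] about the fixed x, y, z axes, in that order (R = Rz(yaw) Ry(pitch) Rx(roll)).
In Python, from workcell import bot, vision, job_done gives the robot as it stands.
- The arm moves only by the tool arm_command, never from a script. Its arguments are lists of equal length, an entry for each row: "gripper": the finger opening in cm, from 0 to 8.54; "slide": the shift along the tool's x, y, z in cm, a list of three; "turn": the turn, a rotation vector about the tool's x, y, z in degrees, a list of three. A call has 1 to 5 rows; each row is the pose to reach, as a shift and turn from the pose commanded when the call began, along the tool's axes at that moment; what a row does not reach only later rows make up. A row lasts 1/8 s, in which the tool goes at most 62.5 mm and 10.7 degrees, less where a joint would pass 70% of its speed; a pose out of reach is approached as far as the arm can. A call with a gripper value outside its range is refused whole. The fingers move at their own pace and stop on an object; "force" is the grip in N (left out, the last holds). Time passes only in rows, so rows that repeat a pose let the fingers close. It gives the time, the measured TCP pose, the force and the opening at its end, in the units of the state.
- bot.observe(): the state, without advancing time (a new reading comes with each control period).
- vision.grab_frame(name): name is "scene" or "top" or "wrist"; returns the picture (420x560x3 uint8, blue, green, red); there is no depth.
- vision.camera_model(name): a dict with "mtx" (3x3 intrinsics, pixels), "T" (4x4, takes a point from camera to world coordinates). Camera axes: x right, y down, z forward; pixel columns grow to the right and rows downward; lengths in m; the calibration is good to about 2 mm. A picture is of the moment at which its call begins: read the wrist's pose just before it. camera_model takes no time and is no camera call; for the wrist camera it gives the pose at the moment of the call.
- job_done(): hands the job in, once; it reports no verdict.
The state is a dict: "clock": time; "qpos": joint angles; "qd": joint speeds; "joint_efforts": joint torques, N m; "position": TCP position; "tool_rot": TCP orientation; "force": force on the tool from outside, world axes, zero at the start; "moment": the same for the moment, N m; "grip_width": finger opening in m.
Only numpy, scipy, OpenCV 4.12 (cv2) and the standard library are available. Lean on these libraries where they do the work, as an engineer would, in place of code of your own. Each camera call takes 0.05 s, during which the arm holds its last target. There are 200 camera calls.

### The job

Be my third hand while I screw this white drawer front onto its drawer box from the inside: bring the front to the face of the clamped drawer box, knob outwards, upright, lower edge on or barely clear of the desk, the same overhang left and right, and press it flat against the box without ramming it. Keep a steady push of about 10 newtons on the box for at least three seconds, and finish the program still holding the front pressed there; do not let go. Leave the mug, the dish of screws and the screwdriver where they are.

Things in the scene. Friction and masses are not known exactly. Their poses are not given: they have to be found in the camera images.
- front_center (a point): Centre (half-way up, mid thickness) of the loose white drawer front, a rigid board 16 mm thick (its x), 224 mm wide (its y), 140 mm high (its z), 0.3 to 0.5 kg. It starts standing by itself on its long lower edge, so this point is then 70 mm above the desk. Its +x side is the flat back that goes against the drawer box. It can be gripped across its 16 mm thickness at the upper edge.
- front: The same drawer front; this origin lies at the middle of its lower edge (mid thickness). If the lower edge rubs on the desk (friction coefficient around 1), the desk takes up part of the push.
- front_knob (a point): Middle of the outer end of the drawer front's brass knob (30 mm diameter, standing 27 mm out of its -x side): 35 mm to -x from the board's mid thickness, centred in the width, 60 mm above the lower edge.
- drawer_face (a point): Middle of the outer face of the drawer box, on its plane, 52.5 mm above the desk. Axes: +x into the drawer, square to the face (press this way); y along the face; z up. The face is flat rigid plywood 200 mm wide (12 mm less on each side than the drawer front), from 15 to 90 mm above the desk. The front, in place, stands on desk level and rises 50 mm above the box.
- drawer: The fixed drawer box: origin on the face's plane, mid-width, at desk level. Open-topped, walls 12 mm, 190 mm deep. It is clamped to a grey board 15 mm thick and 270 mm wide, fixed on the desk, that begins 10 mm behind the face, so that the front can stand on the desk before the face. Two red F-clamps at the back reach 114 mm above the desk, 164 mm and more behind the face.
- mug_mid (a point): Middle of a blue mug, 80 mm in diameter, 95 mm high, 47 mm above its underside: leave alone.
- screw_dish: Small grey round dish of screws, 84 mm in diameter, 22 mm high; origin at the middle of its underside: leave alone.
- screwdriver_grip (a point): Middle of the handle of a screwdriver about 210 mm long that lies on the desk along its own x: leave alone.
Mind the look-alikes: they are no part of the job. Several things look just like the front: the one meant starts farthest to the robot's left.

How it is judged:
On the way:
1. the front is pressed flat on the drawer's face, in its place, with a steady push within the band for two seconds (contact force between front and drawer between 5 and 20 N and contact force between the fingers and front above 3 N and x of front_center in the frame of drawer_face between -0.011 and -0.006 m and y of front_center in the frame of drawer_face between -0.005 and 0.005 m and z of front_center in the frame of drawer_face between 0.0155 and 0.0215 m and angle between front_center's own z axis and vertical below 0.05 rad and angle between the x axis of front_center and the x axis of drawer_face, either way round below 0.05 rad and x of front_knob in the frame of drawer_face below -0.03 m and linear speed of front below 0.02 m/s), for 2 s.
At the end, for the whole second after the job is handed in: Through the last second and two seconds before: fingers push on the front; it presses the box with 5 to 20 N; centred within 5 mm sideways, lower edge within 4 mm of the desk, back within 3 mm of the face; upright and parallel to the face within 0.05 rad; knob outwards; at rest (all of step 1); the arm keeps its last pose, push and grip.
It fails at once if the front is rammed against the drawer box (over 45 N) (contact force between front and drawer above 45 N).
It fails at once if the front falls over (angle between front_center's own z axis and vertical above 0.6 rad).
It fails at once if the mug is shifted or tipped (distance of mug_mid from where it was at the start of the episode above 0.025 m).
It fails at once if the dish of screws is shifted (distance of screw_dish from where it was at the start of the episode above 0.025 m).
It fails at once if the screwdriver is shifted (distance of screwdriver_grip from where it was at the start of the episode above 0.025 m).
It also fails if it takes over 51 s, if anything falls off the work surface, if the arm or the gripper's body presses on something with over 40 N, if the wrist force passes 120 N, or if a joint passes its speed limit or range.

## Working session

There is one attempt and no reset: what is moved stays moved. The work goes in short steps, Python scripts to look and compute and a tool call to move; the robot and the scene stay as the last step left them, time stands still between calls to the robot, and variables do not carry over. Pictures are saved under pics/ and viewed, about 8 in all and at most 12, crops included, and the job is handed in when it is done.

Besides the shell and the picture viewer there is one more tool, called after "Emit:" as name(argument=value, ...), one argument or row to a line, values as JSON. arm_command: Moves the arm, as the interface text tells. Its arguments: {"type":"object","properties":{"gripper":{"type":"array","items":{"type":"number"}},"slide":{"type":"array","items":{"type":"array","items":{"type":"number"}}},"turn":{"type":"array","items":{"type":"array","items":{"type":"number"}}},"force":{"type":"number"}},"required":["gripper","slide","turn"]}

```bash
mkdir -p pics; python3 - <<'E'
from workcell import bot,vision
import cv2,numpy as np
np.set_printoptions(precision=4,suppress=True)
s=bot.observe();print(s)
for n in("scene","top"):
    f=vision.grab_frame(n);m=vision.camera_model(n);print(n,m["mtx"],m["T"])
    cv2.imwrite(f"pics/{n}0.png",f)
E
```

```text
{'clock': 0.0, 'qpos': array([-1.2461,  0.522 , -0.0363,  1.6   ,  0.0212,  1.0211, -0.1128]), 'qd': array([-0.0007,  0.0005, -0.0001,  0.001 , -0.0004, -0.0008,  0.0008]), 'joint_efforts': array([ -0.0013, -92.7083,   1.9795, -36.9926,   0.0178,   0.0082,
        -0.0001]), 'position': array([0.2403, 0.5766, 0.2307]), 'tool_rot': array([-3.1405,  0.0001,  2.7467]), 'force': array([-0.6177, -0.9718, -0.2913]), 'moment': array([ 0.0336, -0.0431, -0.0318]), 'grip_width': 0.08553950312324361}
scene [[398.206    0.     283.2816]
 [  0.     398.206  212.1588]
 [  0.       0.       1.    ]] [[ 0.4375  0.7102 -0.5515  1.2528]
 [ 0.8992 -0.3465  0.2672 -0.3866]
 [-0.0013 -0.6128 -0.7902  1.0954]
 [ 0.      0.      0.      1.    ]]
top [[506.8105   0.     280.7389]
 [  0.     506.8105 209.0659]
 [  0.       0.       1.    ]] [[-0.0264 -0.9893  0.1436  0.2865]
 [-0.9996  0.0272  0.0035 -0.0299]
 [-0.0074 -0.1434 -0.9896  1.6475]
 [ 0.      0.      0.      1.    ]]
```

View pics/top0.png

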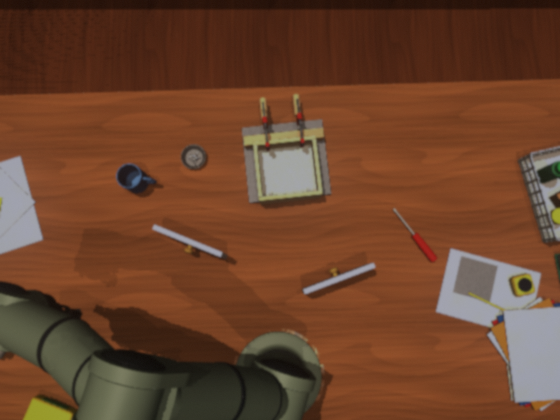

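View pics/scene0.png

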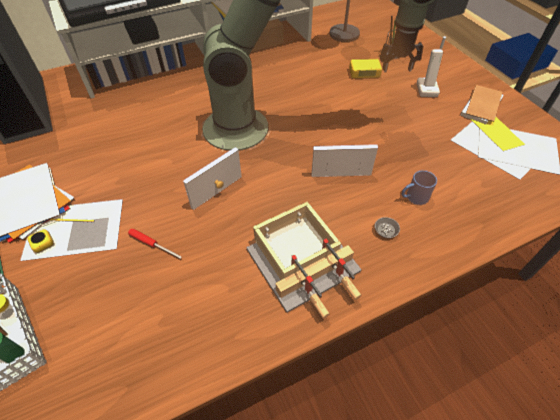

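```bash
python3 - <<'E'
import cv2,numpy as np
t=cv2.imread("pics/top0.png");s=cv2.imread("pics/scene0.png")
a=cv2.resize(t[110:270,140:340],None,fx=4,fy=3.75,interpolation=cv2.INTER_CUBIC)[:, :800]
a=cv2.resize(t[110:260,140:340],(800,600),interpolation=cv2.INTER_CUBIC)
cv2.imwrite("pics/tc.png",a)
b=np.hstack([cv2.resize(s[30:130,370:470],(400,400),interpolation=3),cv2.resize(s[120:220,300:400],(400,400),interpolation=3)])
cv2.imwrite("pics/sc.png",b)
E
```

```text
(no output)
```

View pics/tc.png

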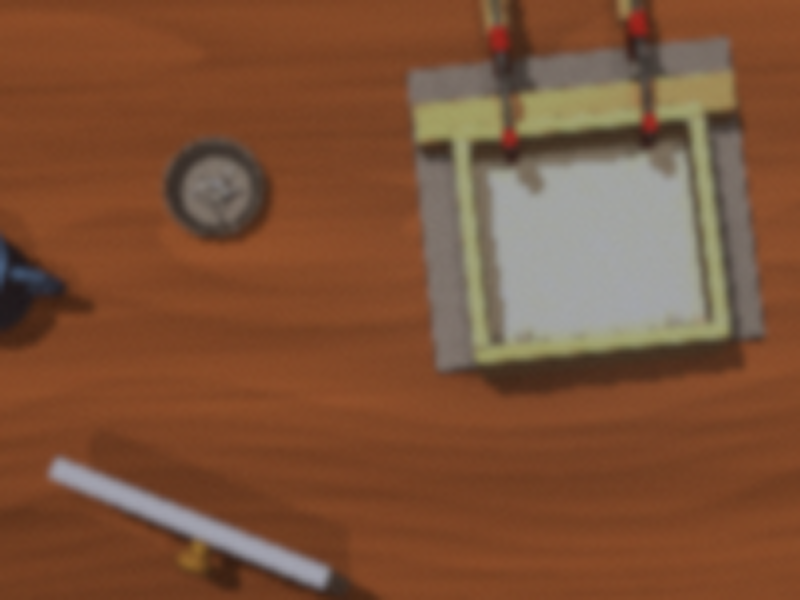

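View pics/sc.png

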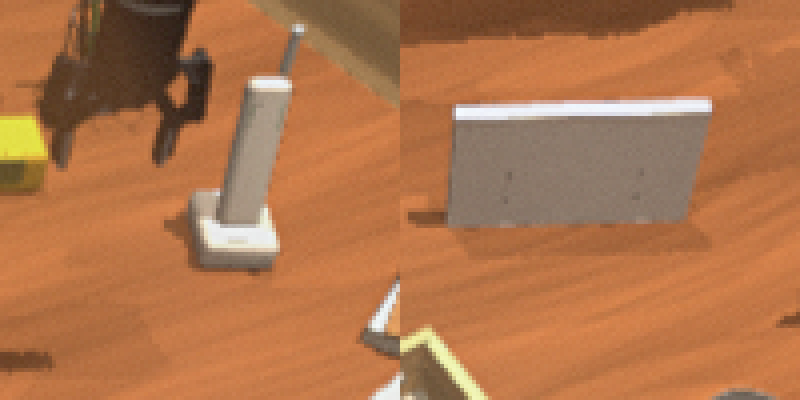

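Top view: the fronts are at (188,241) and (340,278); the white item in the scene view at (430,72) is a phone. The left front at (188,241), knob towards the robot, is the one meant because it is farthest to the robot's left (+y). The crop confirms it.

```bash
cat > h.py <<'E'
import numpy as np,cv2
from scipy.spatial.transform import Rotation as R
from workcell import bot,vision
np.set_printoptions(precision=4,suppress=True)
def ray(m,uv,z):
    K,T=m["mtx"],m["T"]; d=T[:3,:3]@np.linalg.inv(K)@[uv[0],uv[1],1.]
    return T[:3,3]+d*(z-T[2,3])/d[2]
def proj(m,p):
    q=np.linalg.inv(m["T"])@np.append(p,1); q=m["mtx"]@q[:3]; return q[:2]/q[2]
E
python3 - <<'E'
from h import *
m=vision.camera_model("top")
c=lambda u,v,z:ray(m,(140+u/4-.5,110+v/4-.5),z)
L=(c(62,457,.14)+c(50,480,.14))/2;Rr=(c(332,566,.14)+c(322,590,.14))/2
print(L,Rr,np.linalg.norm(L-Rr),(L+Rr)/2)
d=(L-Rr);print("front yaw(+y dir)",np.degrees(np.arctan2(d[1],d[0]))-90)
a=c(475,363,.09);b=c(731,338,.09);print(a,b,np.linalg.norm(a-b),(a+b)/2);d=a-b
print("face yaw",np.degrees(np.arctan2(d[1],d[0]))-90)
s=vision.camera_model("scene")
for n,p in(("L",L),("R",Rr),("a",a),("b",b)):print(n,proj(s,p))
print("dish",c(217,190,.02),"mug",ray(m,(132,178),.095))
w=vision.camera_model("wrist");print(w["mtx"],w["T"])
E
```

```text
[0.4625 0.358  0.14  ] [0.3752 0.1557 0.14  ] 0.22034458926421166 [0.4189 0.2568 0.14  ]
front yaw(+y dir) -23.333643101497188
[0.5421 0.045  0.09  ] [ 0.5563 -0.1549  0.09  ] 0.2003747525144452 [ 0.5492 -0.055   0.09  ]
face yaw 4.072064443959761
L [376.4239 145.1672]
R [313.4827 147.2151]
a [307.2848 200.4793]
b [252.7754 225.3762]
dish [0.7039 0.2582 0.02  ] mug [0.6227 0.4385 0.095 ]
[[300.5124   0.     285.1807]
 [  0.     300.5124 212.0957]
 [  0.       0.       1.    ]] [[ 0.3851  0.8813  0.2739  0.1709]
 [ 0.9229 -0.3672 -0.1162  0.6064]
 [-0.0018  0.2975 -0.9547  0.3736]
 [ 0.      0.      0.      1.    ]]
```

```bash
cat >> h.py <<'E'
def go(p,yaw_deg):
    s=bot.observe(); A=R.from_euler("xyz",s["tool_rot"]); B=R.from_euler("xyz",[180,0,yaw_deg],degrees=True)
    print("slide cm",A.inv().apply(np.array(p)-s["position"])*100,"turn deg",(A.inv()*B).as_rotvec(degrees=True),"t",s["clock"],"f",s["force"],s["grip_width"])
E
python3 -c "
from h import *
go([.4189,.2568,.225],66.7)"
```

```text
slide cm [-28.7868 -22.6529   0.6045] turn deg [-0.0385  0.0458 90.6745] t 0.1 f [-1.1776  0.3365  0.4842] 0.0853983675554446
```

Emit:
arm_command(
  gripper=[8.5, 8.5, 8.5, 8.5, 8.5],
  slide=[
    [-28.8, -22.6, 0.6],
    [-28.8, -22.6, 0.6],
    [-28.8, -22.6, 0.6],
    [-28.8, -22.6, 0.6],
    [-28.8, -22.6, 0.6],
  ],
  turn=[
    [0, 0, 90.7],
    [0, 0, 90.7],
    [0, 0, 90.7],
    [0, 0, 90.7],
    [0, 0, 90.7],
  ],
)

```text
clock: 0.72
position: [0.3937, 0.3024, 0.2262]
tool_rot: [3.142, -0.0, 1.803]
force: [1.5, 0.1, 0.2]
grip_width: 0.0854
```

```bash
python3 -c "
from h import *
go([.4189,.2568,.225],66.7)"
```

```text
slide cm [-5.017   1.3983  0.1179] turn deg [ 0.0021 -0.009  36.6118] t 0.725 f [1.4709 0.1356 0.243 ] 0.08540340660933642
```

Emit:
arm_command(
  gripper=[8.5, 8.5, 8.5, 8.5, 8.5],
  slide=[
    [-5, 1.4, 0],
    [-5, 1.4, 0],
    [-5, 1.4, 0],
    [-5, 1.4, 0],
    [-5, 1.4, 0],
  ],
  turn=[
    [0, 0, 37],
    [0, 0, 37],
    [0, 0, 37],
    [0, 0, 37],
    [0, 0, 37],
  ],
)

```text
clock: 1.35
position: [0.4183, 0.259, 0.226]
tool_rot: [-3.142, 0.0, 1.164]
force: [0.6, 0.8, 0.3]
grip_width: 0.0849
```

```bash
python3 - <<'E'
from h import *
go([.4189,.2568,.225],66.7)
m=vision.camera_model("wrist");f=vision.grab_frame("wrist")
for n,p in (("L",(.4625,.358,.14)),("R",(.3752,.1557,.14)),("c",(.4189,.2568,.14))):
    q=proj(m,p);print(n,q);cv2.circle(f,tuple(int(round(v)) for v in q),2,(0,0,255),-1)
cv2.imwrite("pics/w1.png",f)
E
```

```text
slide cm [-0.1839  0.1394  0.1013] turn deg [-0.0045  0.0267  0.0077] t 1.35 f [0.5696 0.7551 0.2639] 0.08492796332993785
L [286.5508  70.3674]
R [286.1444 334.2373]
c [286.4015 220.3427]
```

View pics/w1.png

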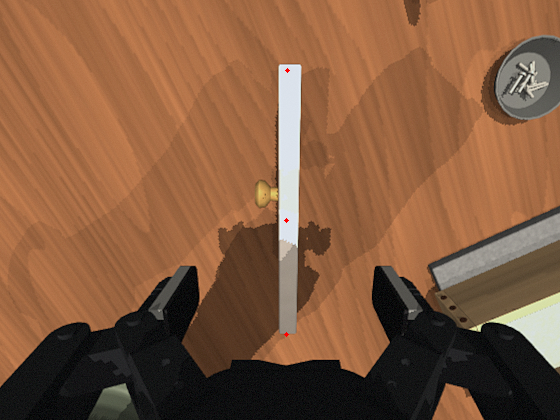

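The wrist view shows the board between (290,65) and (289,334), close to the predicted marks, with the jaws straddling it.

```bash
python3 - <<'E'
from h import *
m=vision.camera_model("wrist")
L=ray(m,(289.7,65.5),.14);r=ray(m,(289,334.5),.14);d=L-r;c=(L+r)/2
print(L,r,np.linalg.norm(d),c,np.degrees(np.arctan2(d[1],d[0]))-90)
y=np.degrees(np.arctan2(d[1],d[0]))
go([c[0],c[1],.103],y)
E
```

```text
[0.4656 0.3601 0.14  ] [0.3777 0.1543 0.14  ] 0.22371948118380758 [0.4216 0.2572 0.14  ] -23.14305765520244
slide cm [-0.0379  0.3742 12.3035] turn deg [-0.0049  0.02   -0.0627] t 1.4 f [0.3723 0.1069 0.9646] 0.08477488508716367
```

Emit:
arm_command(
  gripper=[8.5, 8.5, 8.5, 8.5, 8.5],
  slide=[
    [0, 0.35, 2],
    [0, 0.35, 6],
    [0, 0.35, 10],
    [0, 0.35, 12.2],
    [0, 0.35, 12.2],
  ],
  turn=[
    [0, 0, 0],
    [0, 0, 0],
    [0, 0, 0],
    [0, 0, 0],
    [0, 0, 0],
  ],
)

```text
clock: 2.02
position: [0.4211, 0.257, 0.1031]
tool_rot: [-3.14, 0.002, 1.165]
force: [0.5, -0.8, 0.8]
grip_width: 0.085
```

Emit:
arm_command(
  gripper=[4, 3, 2.4, 2, 2],
  slide=[
    [0, 0, 0],
    [0, 0, 0],
    [0, 0, 0],
    [0, 0, 0],
    [0, 0, 0],
  ],
  turn=[
    [0, 0, 0],
    [0, 0, 0],
    [0, 0, 0],
    [0, 0, 0],
    [0, 0, 0],
  ],
  force=40,
)

```text
clock: 2.65
position: [0.4217, 0.2577, 0.1043]
tool_rot: [3.142, -0.0, 1.164]
force: [0.0, -0.2, 0.0]
grip_width: 0.0199
```

Emit:
arm_command(
  gripper=[1.6, 1.2, 1, 1, 1],
  slide=[
    [0, 0, 0],
    [0, 0, 0],
    [0, 0, 0],
    [0, 0, 0],
    [0, 0, 0],
  ],
  turn=[
    [0, 0, 0],
    [0, 0, 0],
    [0, 0, 0],
    [0, 0, 0],
    [0, 0, 0],
  ],
  force=60,
)

```text
clock: 3.28
position: [0.4215, 0.2578, 0.1043]
tool_rot: [-3.141, 0.0, 1.163]
force: [-2.5, 0.2, 6.8]
grip_width: 0.0153
```

```bash
python3 - <<'E'
from h import *
print(bot.observe()["position"])
go([.4216,.2572,.103],66.86)
E
```

```text
[0.4215 0.2578 0.1043]
slide cm [-0.0476  0.0334  0.1345] turn deg [-0.0321  0.0003 -0.206 ] t 3.275 f [-2.5418  0.1733  6.8289] 0.015338128946595366
```

```bash
python3 - <<'E'
from h import *
m=vision.camera_model("top")
print(ray(m,(304,291),.14),ray(m,(374,265),.14),ray(m,(335,271),.06))
go([.478,-.060,.13],94.07)
E
```

```text
[ 0.2603 -0.0864  0.14  ] [ 0.3307 -0.2955  0.14  ] [ 0.3177 -0.1876  0.06  ]
slide cm [-26.9356  17.7802  -2.5753] turn deg [ -0.0316  -0.0073 -27.416 ] t 3.275 f [-2.5418  0.1733  6.8289] 0.015338128946595366
```

Emit:
arm_command(
  gripper=[1, 1, 1, 1, 1],
  slide=[
    [0, 0, 0],
    [0, 0, -0.3],
    [0, 0, -1],
    [0, 0, -2],
    [0, 0, -2.5],
  ],
  turn=[
    [0, 0, 0],
    [0, 0, 0],
    [0, 0, 0],
    [0, 0, 0],
    [0, 0, 0],
  ],
  force=90,
)

```text
clock: 3.9
position: [0.422, 0.2578, 0.13]
tool_rot: [3.141, -0.001, 1.164]
force: [-0.1, 0.7, -4.9]
grip_width: 0.0149
```

```bash
python3 - <<'E'
from h import *
print(bot.observe())
go([.478,-.060,.13],94.07)
E
```

```text
{'clock': 3.9, 'qpos': array([-0.9268,  0.4912,  0.3423,  2.044 , -0.2658,  0.6471, -0.816 ]), 'qd': array([-0.0287, -0.0611,  0.0336, -0.0212,  0.0342,  0.0827, -0.0294]), 'joint_efforts': array([  0.4169, -75.1564,   8.8569, -26.2786,  -0.0226,  -0.0826,
         0.0346]), 'position': array([0.422 , 0.2578, 0.13  ]), 'tool_rot': array([ 3.1412, -0.0008,  1.1635]), 'force': array([-0.1411,  0.689 , -4.9495]), 'moment': array([ 0.0049, -0.0306,  0.0254]), 'grip_width': 0.014878372753754778}
slide cm [-26.9606  17.7344  -0.0111] turn deg [  0.0328  -0.0376 -27.4062] t 3.9 f [-0.1411  0.689  -4.9495] 0.014878372753754778
```

Emit:
arm_command(
  gripper=[1, 1, 1, 1, 1],
  slide=[
    [-1.5, 1, 0],
    [-4.5, 3, 0],
    [-7.5, 5, 0],
    [-10.5, 7, 0],
    [-13.5, 9, 0],
  ],
  turn=[
    [0, 0, -1],
    [0, 0, -4],
    [0, 0, -7],
    [0, 0, -10],
    [0, 0, -13],
  ],
)

```text
clock: 4.53
position: [0.4511, 0.0969, 0.1295]
tool_rot: [3.141, -0.0, 1.392]
force: [1.2, -0.8, -5.1]
grip_width: 0.015
```

```bash
python3 - <<'E'
from h import *
go([.478,-.060,.13],94.07)
E
```

```text
slide cm [-14.9612   5.4349  -0.0498] turn deg [  0.0228  -0.0046 -14.3019] t 4.525 f [ 1.2352 -0.8212 -5.0566] 0.015001005389292148
```

Emit:
arm_command(
  gripper=[1, 1, 1, 1, 1],
  slide=[
    [-4, 1.5, 0],
    [-8, 3, 0],
    [-12, 4.3, 0],
    [-14.5, 5, 0],
    [-14.5, 5, 0],
  ],
  turn=[
    [0, 0, -4],
    [0, 0, -8],
    [0, 0, -12],
    [0, 0, -14.3],
    [0, 0, -14.3],
  ],
)

```text
clock: 5.15
position: [0.474, -0.0557, 0.1295]
tool_rot: [3.141, 0.001, 1.637]
force: [-0.2, 1.0, -4.0]
grip_width: 0.0147
```

Emit:
arm_command(
  gripper=[1, 1, 1, 1],
  slide=[
    [0, 0, 0],
    [0, 0, 0],
    [0, 0, 0],
    [0, 0, 0],
  ],
  turn=[
    [0, 0, 0],
    [0, 0, 0],
    [0, 0, 0],
    [0, 0, 0],
  ],
)

```text
clock: 5.65
position: [0.4741, -0.0532, 0.1292]
tool_rot: [-3.142, -0.0, 1.641]
force: [0.0, -0.8, -4.7]
grip_width: 0.0151
```

```bash
python3 - <<'E'
from h import *
go([.478,-.060,.13],94.07)
m=vision.camera_model("wrist");f=vision.grab_frame("wrist")
for n,p in (("L",(.5421,.045,.09)),("R",(.5563,-.1549,.09))):print(n,proj(m,p))
print(bot.observe()["position"],m["T"].tolist())
cv2.imwrite("pics/w2.png",f)
cv2.imwrite("pics/w2b.png",cv2.resize(f,(800,600),interpolation=cv2.INTER_CUBIC))
E
```

```text
slide cm [-0.7028  0.3432 -0.0803] turn deg [-0.0006 -0.0004 -0.0744] t 5.65 f [ 0.0383 -0.7785 -4.7205] 0.01509292007294881
L [417.151   86.6946]
R [383.0213 371.1854]
[ 0.4741 -0.0533  0.1292] [[0.9976059717582874, 0.06638333706357566, 0.019379826431221277, 0.46965864311808886], [0.06914146628659072, -0.9520425843951724, -0.298050960639114, 0.023156732894513823], [-0.0013351973415190593, 0.298677367837709, -0.954353208822391, 0.27196790562246137], [0.0, 0.0, 0.0, 1.0]]
```

View pics/w2b.png

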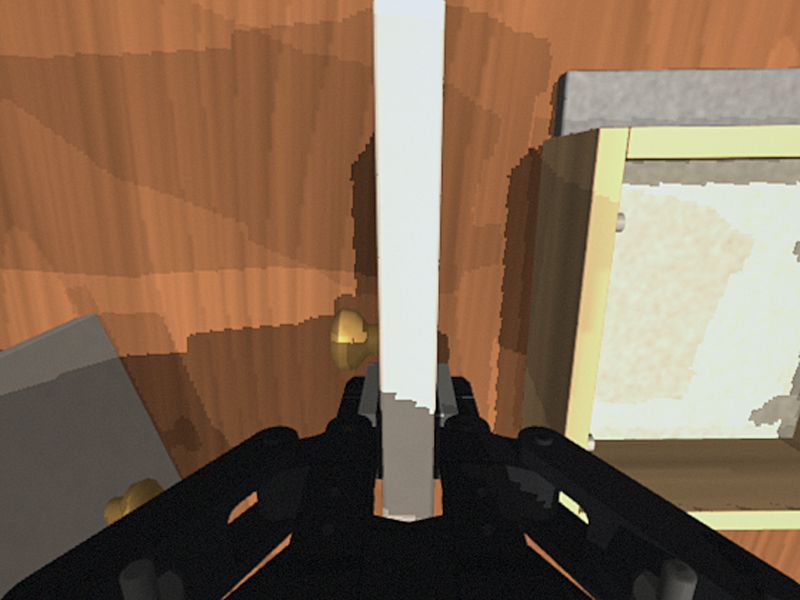

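Wrist view: the board's top edge runs along x≈408 and ends near (410,517). The box rim's outer edge runs from its corner at (600,128) to (567,438). Next I fit both edges to sub-pixel accuracy.

```bash
cat > fit.py <<'E'
from h import *
def edge(f,rows,u0,slope,w,sign,ch=2):
    g=cv2.GaussianBlur(f[:,:,ch].astype(float),(3,3),0);out=[]
    for v in rows:
        c=int(round(u0+slope*(v-rows[0])));d=sign*np.gradient(g[v,c-w:c+w+1]);k=int(np.argmax(d))
        if 0<k<2*w:
            den=d[k-1]-2*d[k]+d[k+1];o=.5*(d[k-1]-d[k+1])/den if den else 0;out.append((c-w+k+o,v))
    out=np.array(out)
    for _ in range(4):
        p=np.polyfit(out[:,1],out[:,0],1);r=out[:,0]-np.polyval(p,out[:,1]);out=out[abs(r)<max(.6,2*r.std())]
    return p,r.std(),len(out)
def line(m,p,v1,v2,z):
    a=ray(m,(np.polyval(p,v1),v1),z);b=ray(m,(np.polyval(p,v2),v2),z);d=a-b
    return a,b,np.degrees(np.arctan2(d[1],d[0]))-90
E
python3 - <<'E'
from fit import *
m=vision.camera_model("wrist");f=cv2.imread("pics/w2.png")
p,s,n=edge(f,list(range(96,300)),419.5,(396.9-420)/217,7,1);print(p,s,n);print("rim",line(m,p,90,300,.09))
q,s2,n2=edge(f,list(range(10,240)),262,.02,6,1);print(q,s2,n2);a=line(m,q,10,240,.1649);print("bl",a)
q,s2,n2=edge(f,list(range(10,240)),311,-.02,6,-1);print(q,s2,n2);b=line(m,q,10,240,.1649);print("br",b)
# corner: vertical rim edge column u~430 and board end
g=f[:,:,2].astype(int);print("col430",g[80:96,428],g[80:96,434]);print("end",g[350:372,287])
E
```

```text
[ -0.1135 429.4944] 0.10694880275135911 204
rim (array([0.5436, 0.0433, 0.09  ]), array([ 0.5546, -0.0926,  0.09  ]), np.float64(4.598888581717333))
[  0.0166 261.0456] 0.21551045686742912 230
bl (array([0.46  , 0.0543, 0.1649]), array([ 0.4649, -0.0221,  0.1649]), np.float64(3.688221521185312))
[ -0.0236 310.8441] 0.1423764323694691 230
br (array([0.4752, 0.0553, 0.1649]), array([ 0.4803, -0.0211,  0.1649]), np.float64(3.8431972318257124))
col430 [170 168 173 169 157 160 159 159 143 178 230 225 224 223 223 224] [178 181 182 177 165 164 164 162 163 198 229 225 224 224 224 224]
end [140 140 140 137 140 141 138 137 136 132 155 183 194 219 189  77   0  19
  14  18  10  21]
```

```bash
python3 - <<'E'
from fit import *
m=vision.camera_model("wrist")
psi=np.radians(4.5);y=np.array([-np.sin(psi),np.cos(psi)]);x=np.array([np.cos(psi),np.sin(psi)])
c=ray(m,(419.4,89.1),.09)[:2];F=c-.1*y;print("corner",c,"F",F)
e=ray(m,(286.5,364.6),.1649)[:2];print("end",e,"board centre",e+.112*y, "TCP",bot.observe()["position"])
E=ray(vision.camera_model("top"),(140+731/4-.5,110+338/4-.5),.09);print(E, "top F",E[:2]+.1*y)
P=bot.observe()["position"][:2];bc=e+.112*y
print("lateral TCP-boardcentre",(P-bc)@y,"lateral needed",(F-bc)@y,"gap",(F-P)@x-.008)
E
```

```text
corner [0.5436 0.0437] F [ 0.5515 -0.056 ]
end [ 0.4773 -0.0811] board centre [0.4685 0.0306] TCP [ 0.4741 -0.0533  0.1292]
[ 0.5563 -0.1549  0.09  ] top F [ 0.5485 -0.0552]
lateral TCP-boardcentre -0.08406766319368683 lateral needed -0.09276465814710477 gap 0.06895642656692666
```

Emit:
arm_command(
  gripper=[1, 1, 1, 1, 1],
  slide=[
    [-0.8, 1, 0.5],
    [-0.8, 2.5, 1],
    [-0.8, 4, 1.5],
    [-0.8, 4.5, 1.9],
    [-0.8, 4.5, 1.9],
  ],
  turn=[
    [0, 0, -0.6],
    [0, 0, -0.6],
    [0, 0, -0.6],
    [0, 0, -0.6],
    [0, 0, -0.6],
  ],
)

```text
clock: 6.32
position: [0.5194, -0.0584, 0.1096]
tool_rot: [-3.141, 0.0, 1.651]
force: [-0.9, 0.4, -3.7]
grip_width: 0.0149
```

Emit:
arm_command(
  gripper=[1, 1, 1],
  slide=[
    [0, 0, 0.2],
    [0, 0, 0.4],
    [0, 0, 0.4],
  ],
  turn=[
    [0, 0, 0],
    [0, 0, 0],
    [0, 0, 0],
  ],
)

```text
clock: 6.7
position: [0.5193, -0.0585, 0.1062]
tool_rot: [-3.141, -0.0, 1.65]
force: [0.3, 0.2, -4.5]
grip_width: 0.0154
```

```bash
python3 - <<'E'
from fit import *
s=bot.observe();print(s["clock"],s["position"],s["tool_rot"],s["force"],s["moment"])
m=vision.camera_model("wrist");f=vision.grab_frame("wrist");t=vision.grab_frame("top");sc=vision.grab_frame("scene")
cv2.imwrite("pics/w3.png",f);cv2.imwrite("pics/t3.png",t);cv2.imwrite("pics/s3.png",sc)
a=cv2.resize(f[0:400,150:550],(400,400));b=cv2.resize(sc[140:260,220:340],(400,400),interpolation=3)
cv2.imwrite("pics/c3.png",np.hstack([a,b]))
E
```

```text
6.7 [ 0.5193 -0.0585  0.1062] [-3.1415 -0.      1.6504] [ 0.3492  0.2201 -4.5388] [-0.0276 -0.0206  0.0103]
```

View pics/c3.png

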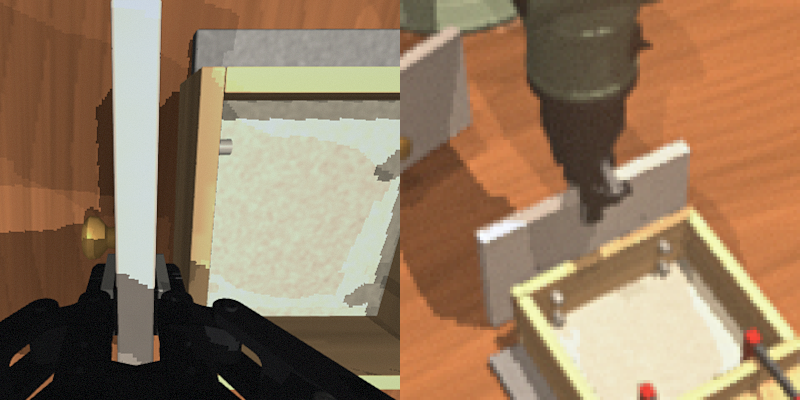

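The front hangs upright about 20 mm off the face, with its back towards the box. I check the lateral centring in an enlarged top/scene crop.

```bash
python3 - <<'E'
from fit import *
t=cv2.imread("pics/t3.png");s=cv2.imread("pics/s3.png")
a=cv2.resize(t[150:250,230:350],(480,400),interpolation=3);b=cv2.resize(s[150:250,240:320],(320,400),interpolation=3)
a=cv2.convertScaleAbs(a,alpha=1.3)
cv2.imwrite("pics/c4.png",np.hstack([a,b]))
E
```

```text
(no output)
```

View pics/c4.png

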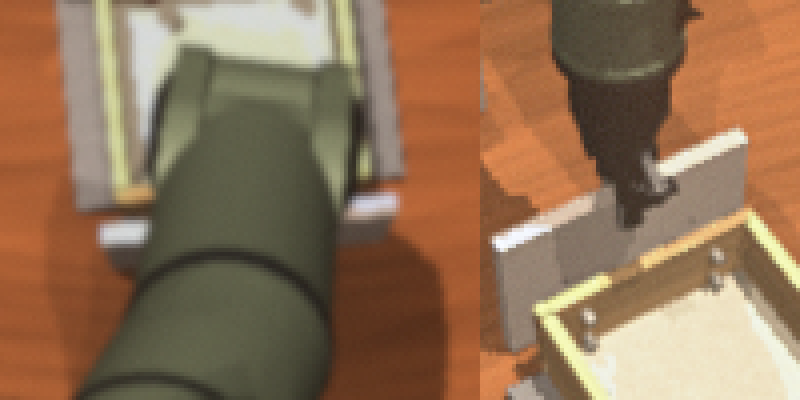

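```bash
python3 - <<'E'
from fit import *
psi=np.radians(4.5);y=np.array([-np.sin(psi),np.cos(psi)]);x=np.array([np.cos(psi),np.sin(psi)])
t=vision.camera_model("top");s=vision.camera_model("scene")
T=lambda u,v,z:ray(t,(230+u/4-.5,150+v/4-.5),z)[:2]
S=lambda u,v,z:ray(s,(240+(u-480)/4-.5,150+v/4-.5),z)[:2]
P=bot.observe()["position"][:2]
def rep(n,l,r,F):
    c=(l+r)/2;d=l-r;print(n,"len",np.linalg.norm(d),"c",c,"yaw",np.degrees(np.arctan2(d[1],d[0]))-90,"vs TCP lat",(c-P)@y,"vs F lat",(c-F)@y,"x",(c-F)@x)
rep("top",T(99.5,235,.142),T(398.5,204,.142),np.array([.5492,-.055]))
a=S(750,210,.09);b=S(536,310,.09);F=(a+b)/2;rep("scenebox",a,b,F)
rep("scene board back edge",S(746,140,.142),S(497,248,.142),F)
E
```

```text
top len 0.22588692893721718 c [ 0.5182 -0.058 ] yaw 4.411927056187878 vs TCP lat 0.000541712373712433 vs F lat -0.0005799922680813712 x -0.031130898560177925
scenebox len 0.19707516063560337 c [ 0.5552 -0.0571] yaw 4.562811595595363 vs TCP lat -0.0014586250633232083 vs F lat 0.0 x 0.0
scene board back edge len 0.22154649494225964 c [ 0.5255 -0.0604] yaw 3.627495614058361 vs TCP lat -0.002427947809694674 vs F lat -0.0009693227463714656 x -0.02980436442733738
```

Emit:
arm_command(
  gripper=[1, 1, 1, 1, 1],
  slide=[
    [0.05, 0.4, 0.05],
    [0.05, 0.8, 0.05],
    [0.05, 1.2, 0.05],
    [0.05, 1.5, 0.05],
    [0.05, 1.6, 0.05],
  ],
  turn=[
    [0, 0, 0],
    [0, 0, 0],
    [0, 0, 0],
    [0, 0, 0],
    [0, 0, 0],
  ],
)

```text
clock: 7.48
position: [0.5356, -0.0567, 0.1056]
tool_rot: [-3.142, 0.0, 1.65]
force: [1.2, -0.6, -4.3]
grip_width: 0.015
```

Emit:
arm_command(
  gripper=[1, 1, 1, 1, 1],
  slide=[
    [0, 0.05, 0],
    [0, 0.1, 0],
    [0, 0.15, 0],
    [0, 0.2, 0],
    [0, 0.25, 0],
  ],
  turn=[
    [0, 0, 0],
    [0, 0, 0],
    [0, 0, 0],
    [0, 0, 0],
    [0, 0, 0],
  ],
)

```text
clock: 8.1
position: [0.5379, -0.0565, 0.1057]
tool_rot: [3.142, 0.0, 1.65]
force: [-1.0, -0.2, -4.0]
grip_width: 0.0148
```

Emit:
arm_command(
  gripper=[1, 1, 1, 1, 1],
  slide=[
    [0, 0.05, 0],
    [0, 0.1, 0],
    [0, 0.15, 0],
    [0, 0.2, 0],
    [0, 0.25, 0],
  ],
  turn=[
    [0, 0, 0],
    [0, 0, 0],
    [0, 0, 0],
    [0, 0, 0],
    [0, 0, 0],
  ],
)

```text
clock: 8.72
position: [0.5404, -0.0563, 0.1057]
tool_rot: [-3.142, 0.0, 1.65]
force: [0.7, -0.0, -4.4]
grip_width: 0.015
```

Emit:
arm_command(
  gripper=[1, 1, 1, 1, 1],
  slide=[
    [0, 0.03, 0],
    [0, 0.06, 0],
    [0, 0.09, 0],
    [0, 0.12, 0],
    [0, 0.15, 0],
  ],
  turn=[
    [0, 0, 0],
    [0, 0, 0],
    [0, 0, 0],
    [0, 0, 0],
    [0, 0, 0],
  ],
)

```text
clock: 9.35
position: [0.5419, -0.0562, 0.1057]
tool_rot: [-3.142, 0.0, 1.65]
force: [-0.5, -0.0, -4.4]
grip_width: 0.0147
```

Emit:
arm_command(
  gripper=[1, 1, 1, 1, 1],
  slide=[
    [0, 0.03, 0],
    [0, 0.06, 0],
    [0, 0.09, 0],
    [0, 0.12, 0],
    [0, 0.15, 0],
  ],
  turn=[
    [0, 0, 0],
    [0, 0, 0],
    [0, 0, 0],
    [0, 0, 0],
    [0, 0, 0],
  ],
)

```text
clock: 9.98
position: [0.5432, -0.0561, 0.1056]
tool_rot: [-3.141, 0.0, 1.65]
force: [-1.8, -1.2, -3.5]
grip_width: 0.0148
```

Emit:
arm_command(
  gripper=[1, 1, 1, 1],
  slide=[
    [0, 0.02, 0],
    [0, 0.04, 0],
    [0, 0.06, 0],
    [0, 0.06, 0],
  ],
  turn=[
    [0, 0, 0],
    [0, 0, 0],
    [0, 0, 0],
    [0, 0, 0],
  ],
)

```text
clock: 10.48
position: [0.5433, -0.0561, 0.1056]
tool_rot: [-3.14, -0.0, 1.65]
force: [-5.7, -1.3, -0.5]
grip_width: 0.0151
```

Emit:
arm_command(
  gripper=[1, 1, 1, 1],
  slide=[
    [0, 0.01, 0],
    [0, 0.02, 0],
    [0, 0.03, 0],
    [0, 0.03, 0],
  ],
  turn=[
    [0, 0, 0],
    [0, 0, 0],
    [0, 0, 0],
    [0, 0, 0],
  ],
)

```text
clock: 10.98
position: [0.5434, -0.0561, 0.1056]
tool_rot: [-3.14, -0.0, 1.65]
force: [-8.3, -1.4, 0.6]
grip_width: 0.0153
```

```bash
python3 - <<'E'
from fit import *
fs=[];
for i in range(6):
    s=bot.observe();fs.append(np.r_[s["force"],s["moment"]]);f=vision.grab_frame("wrist")
print(np.mean(fs,0),s["position"],s["tool_rot"],s["clock"])
cv2.imwrite("pics/w5.png",f)
sc=vision.grab_frame("scene");t=vision.grab_frame("top");cv2.imwrite("pics/s5.png",sc);cv2.imwrite("pics/t5.png",t)
b=cv2.resize(sc[150:250,240:320],(320,400),interpolation=3);a=f[0:400,170:470]
cv2.imwrite("pics/c5.png",np.hstack([cv2.resize(a,(480,600))[:400],b]))
E
```

```text
[-7.8715 -0.6324  0.7444 -0.1572  1.8073  0.2325] [ 0.5434 -0.0561  0.1056] [-3.1397 -0.0002  1.6503] 11.225
```

View pics/c5.png

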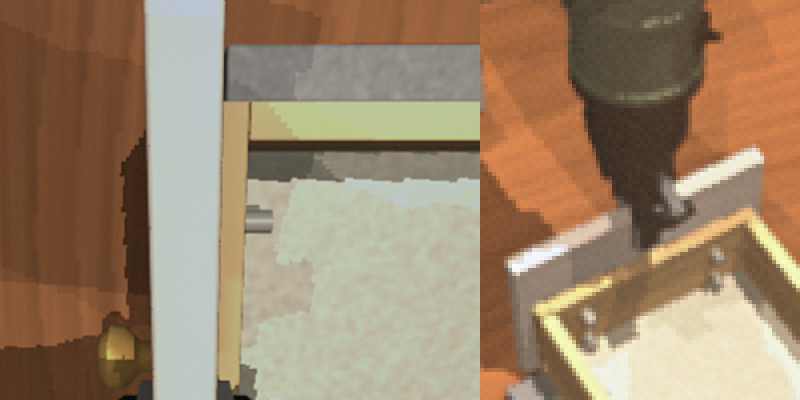

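Flat contact. Fz rose from -4.4 to +0.7 N as contact was made, so the desk or box friction is taking the weight. I back off, lift 0.6 mm and press again to rule out the desk.

Emit:
arm_command(
  gripper=[1, 1, 1, 1],
  slide=[
    [0, -0.1, 0],
    [0, -0.2, 0],
    [0, -0.2, -0.06],
    [0, -0.2, -0.06],
  ],
  turn=[
    [0, 0, 0],
    [0, 0, 0],
    [0, 0, 0],
    [0, 0, 0],
  ],
)

```text
clock: 11.88
position: [0.5426, -0.0561, 0.1064]
tool_rot: [3.141, 0.0, 1.65]
force: [0.1, -0.1, -3.4]
grip_width: 0.0153
```

Emit:
arm_command(
  gripper=[1, 1, 1, 1, 1],
  slide=[
    [0, 0.03, 0],
    [0, 0.06, 0],
    [0, 0.09, 0],
    [0, 0.12, 0],
    [0, 0.13, 0],
  ],
  turn=[
    [0, 0, 0],
    [0, 0, 0],
    [0, 0, 0],
    [0, 0, 0],
    [0, 0, 0],
  ],
)

```text
clock: 12.5
position: [0.5433, -0.0561, 0.1062]
tool_rot: [-3.141, 0.0, 1.65]
force: [-3.3, -0.8, -3.5]
grip_width: 0.0147
```

Emit:
arm_command(
  gripper=[1, 1, 1, 1, 1],
  slide=[
    [0, 0.02, 0],
    [0, 0.04, 0],
    [0, 0.06, 0],
    [0, 0.08, 0],
    [0, 0.08, 0],
  ],
  turn=[
    [0, 0, 0],
    [0, 0, 0],
    [0, 0, 0],
    [0, 0, 0],
    [0, 0, 0],
  ],
)

```text
clock: 13.12
position: [0.5434, -0.0561, 0.1061]
tool_rot: [-3.139, -0.0, 1.65]
force: [-8.4, -0.4, 1.6]
grip_width: 0.0154
```

```bash
python3 - <<'E'
from fit import *
fs=[];
for i in range(5):
    s=bot.observe();fs.append(np.r_[s["force"],s["moment"]]);f=vision.grab_frame("wrist")
print(np.mean(fs,0),s["position"],s["tool_rot"],s["clock"])
E
```

```text
[-8.1718 -0.5434  0.9318 -0.1765  1.9457  0.219 ] [ 0.5434 -0.0561  0.1061] [-3.1395 -0.0002  1.6503] 13.325
```

The same Fz shift at the greater height points to friction on the box, not the desk. I raise the push to about 10 N and hold.

Emit:
arm_command(
  gripper=[1, 1, 1, 1, 1],
  slide=[
    [0, 0.01, 0],
    [0, 0.02, 0],
    [0, 0.02, 0],
    [0, 0.02, 0],
    [0, 0.02, 0],
  ],
  turn=[
    [0, 0, 0],
    [0, 0, 0],
    [0, 0, 0],
    [0, 0, 0],
    [0, 0, 0],
  ],
)

```text
clock: 14.0
position: [0.5434, -0.0561, 0.1061]
tool_rot: [-3.139, -0.0, 1.65]
force: [-9.0, -0.6, 1.9]
grip_width: 0.0148
```

Emit:
arm_command(
  gripper=[1, 1, 1, 1, 1],
  slide=[
    [0, 0, 0],
    [0, 0, 0],
    [0, 0, 0],
    [0, 0, 0],
    [0, 0, 0],
  ],
  turn=[
    [0, 0, 0],
    [0, 0, 0],
    [0, 0, 0],
    [0, 0, 0],
    [0, 0, 0],
  ],
)

```text
clock: 14.62
position: [0.5434, -0.0561, 0.1061]
tool_rot: [-3.139, -0.0, 1.65]
force: [-9.6, -1.2, 2.0]
grip_width: 0.0149
```

```bash
python3 - <<'E'
from fit import *
fs=[];
for i in range(5):
    s=bot.observe();fs.append(np.r_[s["force"],s["moment"]]);f=vision.grab_frame("wrist")
print(np.mean(fs,0),s["position"],s["tool_rot"],s["clock"])
cv2.imwrite("pics/w6.png",f);sc=vision.grab_frame("scene");t=vision.grab_frame("top")
b=cv2.resize(sc[150:250,240:320],(400,500),interpolation=3);a=cv2.convertScaleAbs(cv2.resize(t[150:250,250:330],(400,500),interpolation=3),alpha=1.3)
a=cv2.convertScaleAbs(cv2.resize(t[160:240,240:340],(400,320),interpolation=3),alpha=1.3);a=np.vstack([a,a[:180]*0])
cv2.imwrite("pics/c6.png",np.hstack([a,b]))
E
```

```text
[-9.2796 -0.7854  1.8536 -0.166   2.188   0.219 ] [ 0.5434 -0.0561  0.1061] [-3.1391 -0.0002  1.6502] 14.825
```

View pics/c6.png

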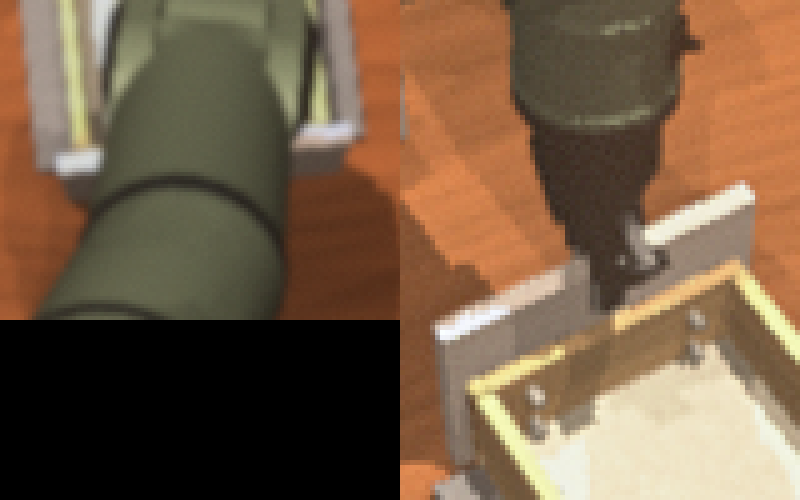

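Emit:
arm_command(
  gripper=[1, 1, 1, 1, 1],
  slide=[
    [0, 0.01, 0],
    [0, 0.01, 0],
    [0, 0.01, 0],
    [0, 0.01, 0],
    [0, 0.01, 0],
  ],
  turn=[
    [0, 0, 0],
    [0, 0, 0],
    [0, 0, 0],
    [0, 0, 0],
    [0, 0, 0],
  ],
)

```text
clock: 15.6
position: [0.5434, -0.0561, 0.1061]
tool_rot: [-3.139, -0.0, 1.65]
force: [-10.7, -0.5, 2.2]
grip_width: 0.0152
```

Emit:
arm_command(
  gripper=[1, 1, 1, 1, 1],
  slide=[
    [0, 0, 0],
    [0, 0, 0],
    [0, 0, 0],
    [0, 0, 0],
    [0, 0, 0],
  ],
  turn=[
    [0, 0, 0],
    [0, 0, 0],
    [0, 0, 0],
    [0, 0, 0],
    [0, 0, 0],
  ],
)

```text
clock: 16.23
position: [0.5434, -0.0561, 0.1061]
tool_rot: [-3.139, -0.0, 1.65]
force: [-9.8, -1.8, 1.7]
grip_width: 0.0147
```

Emit:
arm_command(
  gripper=[1, 1, 1, 1, 1],
  slide=[
    [0, 0, 0],
    [0, 0, 0],
    [0, 0, 0],
    [0, 0, 0],
    [0, 0, 0],
  ],
  turn=[
    [0, 0, 0],
    [0, 0, 0],
    [0, 0, 0],
    [0, 0, 0],
    [0, 0, 0],
  ],
)

```text
clock: 16.85
position: [0.5434, -0.0561, 0.1061]
tool_rot: [-3.139, -0.0, 1.65]
force: [-9.9, -0.1, 2.9]
grip_width: 0.0149
```

Emit:
arm_command(
  gripper=[1, 1, 1, 1, 1],
  slide=[
    [0, 0, 0],
    [0, 0, 0],
    [0, 0, 0],
    [0, 0, 0],
    [0, 0, 0],
  ],
  turn=[
    [0, 0, 0],
    [0, 0, 0],
    [0, 0, 0],
    [0, 0, 0],
    [0, 0, 0],
  ],
)

```text
clock: 17.48
position: [0.5434, -0.0561, 0.1061]
tool_rot: [-3.139, -0.0, 1.65]
force: [-10.4, -0.6, 2.7]
grip_width: 0.0149
```

Emit:
arm_command(
  gripper=[1, 1, 1, 1, 1],
  slide=[
    [0, 0, 0],
    [0, 0, 0],
    [0, 0, 0],
    [0, 0, 0],
    [0, 0, 0],
  ],
  turn=[
    [0, 0, 0],
    [0, 0, 0],
    [0, 0, 0],
    [0, 0, 0],
    [0, 0, 0],
  ],
)

```text
clock: 18.1
position: [0.5434, -0.0561, 0.1061]
tool_rot: [-3.139, -0.0, 1.65]
force: [-9.8, 0.1, 2.7]
grip_width: 0.0149
```

Emit:
arm_command(
  gripper=[1, 1, 1, 1, 1],
  slide=[
    [0, 0, 0],
    [0, 0, 0],
    [0, 0, 0],
    [0, 0, 0],
    [0, 0, 0],
  ],
  turn=[
    [0, 0, 0],
    [0, 0, 0],
    [0, 0, 0],
    [0, 0, 0],
    [0, 0, 0],
  ],
)

```text
clock: 18.73
position: [0.5434, -0.0561, 0.1061]
tool_rot: [-3.139, -0.0, 1.65]
force: [-10.9, -1.0, 2.3]
grip_width: 0.0152
```

```bash
python3 - <<'E'
from fit import *
t=vision.camera_model("top");psi=np.radians(4.5);y=np.array([-np.sin(psi),np.cos(psi)])
T=lambda u,v,z:ray(t,(240+u/4-.5,160+v/4-.5),z)[:2]
l=T(56,165,.142);r=T(354.5,136,.142);print(np.linalg.norm(l-r),((l+r)/2-[.5492,-.055])@y)
s=vision.camera_model("scene");S=lambda u,v,z:ray(s,(240+(u-400)/5-.5,150+v/5-.5),z)[:2]
a,b=S(754,195,.142),S(437,333,.142);c,d=S(741,263,.09),S(470,390,.09)
print(np.linalg.norm(a-b),np.linalg.norm(c-d),((a+b-c-d)/2)@y)
o=bot.observe();print(o["clock"],o["force"],o["position"],o["tool_rot"])
E
```

```text
0.22582789309782272 -0.00014678652322416025
0.2240021852050425 0.19970546506056852 2.8011799847731457e-05
18.725 [-10.8933  -1.0037   2.3186] [ 0.5434 -0.0561  0.1061] [-3.139  -0.0002  1.6503]
```

Both cameras put the front within 0.2 mm of centre, and the push has held at about 10 N for over 3 s.

```bash
python3 -c "
from workcell import bot,job_done
print(job_done());s=bot.observe();print(s['clock'],s['force'],s['position'])"
```

```text
the job is handed in; nothing more can be done
None
the job is handed in; nothing more can be done
```

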